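# Tray home and garage door latched

### The arm

A 6-joint arm with a two-finger parallel gripper is mounted at the origin on the work surface. World frame = base frame: x ahead of the robot, y to its left, z up, the work surface at z = 0. Lengths are in m, angles in rad, forces in N, time in s.
With the tool pointing down it reaches from about 0.275 to 0.975 m from the base axis. Payload 8.4 kg.
Tool frame: the origin (TCP) lies on the centre line of the jaws, within the pads' length; the fingertips stand 14 mm ahead of it and the grasp point (between the pads) lies 5 mm behind it; z points along the fingers, y is the direction in which the jaws open and shut (so a half turn about z gives the same grasp; the last joint's range is limited). The gripper opens to 92 mm and grips with 3 to 60 N. Pads are 20 mm wide; open, the fingers measure 128 mm over their backs; the gripper's body (75 mm by 189 mm) begins 69 mm behind the grasp point.
Start: joints at [1.31, 0.353, 1.633, -0, 1.155, -0.002], TCP at [0.16, 0.604, 0.229] pointing down, gripper open.
Joint ranges: [-2.63, 2.63], [-0.92, 2.1], [0.06, 2.66], [-1.3, 4.44], [0, 2.69], [-3.02, 3.02]. Speed limits (rad/s): [2.22, 2.22, 2.79, 3.14, 3.14, 3.14].

### API

Orientations are given as a 3x3 rotation matrix whose columns are the frame's x, y, z axes.
In Python, from rig import ctrl gives the robot as it stands.
- The arm moves only by the shell command python3 -m creep 'ROWS' [FORCE]. ROWS is JSON, a list of rows, each an object of numbers: "claw": the opening in per cent of the stroke, from 0 (shut) to 100 (fully open); "x", "y", "z": the shift along the world's x, y, z in units of 30 mm (1.0 is 30 mm); "turn": the turn about the world's z in units of 8 degrees (1.0 is 8 degrees). A call has 1 to 12 rows; each row is the pose to reach, as a shift and turn from the pose commanded when the call began; what a row does not reach only later rows make up. A row lasts 1/10 s, in which the tool goes at most 50 mm and 8.59 degrees, less where a joint would pass 70% of its speed; a pose out of reach is approached as far as the arm can. A call with a gripper value outside its range is refused whole. The fingers move at their own pace and stop on an object; FORCE is the grip in N (left out, the last holds). Time passes only in rows, so rows that repeat a pose let the fingers close. It gives the time, the measured TCP pose, the force and the opening at its end, in the units of the state.
- ctrl.get_obs(): the state, without advancing time (a new reading comes with each control period).
- ctrl.capture(name): name is "scene" or "top" or "wrist"; returns (picture, depth): 400x640x3 uint8, red, green, blue; 400x640 float32, m along the optical axis (not along the pixel's ray), 0 where there is no reading.
- ctrl.camera_model(name): a dict with "intrinsics" (3x3 intrinsics, pixels), "extrinsics" (4x4, takes a point from camera to world coordinates). Camera axes: x right, y down, z forward; pixel columns grow to the right and rows downward; lengths in m; the calibration is good to about 2 mm. A picture is of the moment at which its call begins: read the wrist's pose just before it. camera_model takes no time and is no camera call; for the wrist camera it gives the pose at the moment of the call.
- ctrl.close_job(): hands the job in, once; it reports no verdict.
Trained networks look in the newest picture that a camera, given by its name, has taken for a name from the list of things; names that differ only in an ending like _2 or _b are one class to them, and where a whole thing is asked for, a point or a joint stands for the part that bears it (a point fixed in the world has none). Each returns a list of dicts, best first, with "conf" (0 to 1); they miss things now and then, are a little off and sometimes report something else, mostly with a low value. They report only what shows in the picture. A call takes as long as a camera call. They do not tell look-alikes from the thing itself.
- ctrl.trace(target, camera): "mask" (400x640 bool, what is visible of it).
- ctrl.mark_of(target, camera): "xyz" ([x, y, z] in m, in the coordinates of the camera as it stood for that picture, good to about 4 mm: a listed point, or the origin of a listed thing).
The state is a dict: "t": time; "qpos": joint angles; "dq": joint speeds; "effort": joint torques, N m; "tcp_pos": TCP position; "orientation": TCP orientation; "ft_force": force on the tool from outside, world axes, zero at the start; "wrist_torque": the same for the moment, N m; "finger_gap": opening from 0.0 (shut) to 1.0 (fully open).
Only numpy, scipy, OpenCV 4.12 (cv2) and the standard library are available. Lean on these libraries where they do the work, as an engineer would, in place of code of your own. Each camera call takes 0.05 s, during which the arm holds its last target.

### The job

Slide the clear tray with the van in it all the way into the plywood toy garage until it meets the back wall. Then swing the garage door shut and press it gently, no harder than the latch needs, until its sprung tongue rides over the strike and snaps in, so that the door stays shut by itself. Leave the van in its tray and the other things on the table where they stand.

Things in the scene. Friction and masses are not known exactly. Their poses are not given: they have to be found in the camera images.
- garage: fixed birch-plywood toy garage. Origin on the table, middle of the bay mouth; +x into the bay, +y to the hinge side. 9 mm base board, x -135 to 155, y +-110 mm. Bay 90 mm wide (y +-45), 12 mm side walls 75 mm high, inner face of the back wall at x = 128. A roof (top 84 mm above the table) covers only x 60 to 140
- catch_nominal (a point): nominal place of the strike's edge, right of the mouth at y = -63 mm. Metal catch, y -46 to -84 mm, 63 high, with the strike (3 mm proud of the shut door's face), a sprung pin reaching 30 mm forward that pushes an unlatched door back open, and a hard stop. The catch sits on slots: it is set up to 13 mm nearer or deeper in x than this point, each time differently, so feel for the snap
- door (a joint): door hinge angle, rad; 0 = shut with the catch at its nominal place, grows as it opens to the front, 1.6 = fully out. Hinge line upright at x = 0, y = +62 mm of the garage. Panel 122 mm wide, 12 thick, 13 to 78 mm above the table, inner face on the hinge plane. Latched it rests between -0.11 and 0.11; not latched it springs back beyond 0.15 when let go
- door_push (a point): where to push on the door's outer face: 85 mm from the hinge line, 49 mm above the table. Axes turn with the door: x in the closing direction, y to the hinge. Here the force climbs to about 8 to 13 N over the last 12 mm of edge travel as the tongue rides the strike, drops at the snap, and a few mm on shoots up at the hard stop. Over 20 N is too rough
- door_edge (a point): free edge of the door, inner face, mid-height, 122 mm from the hinge; axes as door_push. The tongue stands 9 mm out of this edge, sloped on the inner side
- tray: open clear plastic tray, 112 (x) x 76 (y) x 34 mm, walls and floor 3 mm, loose on the base board, already lined up in the mouth of the bay and standing part-way out. Origin under its centre, x as the garage's. Its front wall is at x = -56 mm. Home, its origin is at x = 72 mm of the garage and its front wall 16 mm inside the mouth. Slides with about 1 to 2 N
- van: die-cast van 76 x 34 x 37 mm, lying loose in the tray; origin under its centre, nose to its +x
- spare_tray: bystander: second clear tray of the same size, on the table left of the garage; origin under its centre
- coupe: bystander: low die-cast coupe 76 x 34 x 23 mm in the spare tray; origin under its centre
- sedan: bystander: die-cast sedan 76 x 34 x 28 mm on the table right of the garage; origin under its centre
- cone: bystander: toy traffic cone 44 x 44 x 66 mm; origin under its centre
- arch: bystander: wooden tunnel arch 70 (x) x 90 (y) x 78 mm; origin under its centre
- bowl: bystander: ceramic bowl, 110 mm across, 45 mm high; origin under its centre
Things that resemble listed ones, but are neither listed nor needed, are in the scene too. There is more than one size of the van; the job needs the smallest.

How it is judged:
On the way, in this order (a step that is already met when the one before it is completed fails the run):
1. the tray is home against the back wall (x of tray in the frame of garage above 0.067 m), for 0.2 s.
2. the door is pushed shut with the tray home (x of tray in the frame of garage above 0.067 m and value of joint door below 0.13 rad), for 0.1 s.
At the end, for the whole second after the job is handed in: the tray stands within 5 mm of its home against the back wall, the van upright in it, and the door, let go and at rest, stays shut (below 0.13 rad) by its latch (all of step 2 and distance between van and tray below 0.045 m and angle between van's own z axis and vertical below 0.3 rad and velocity of joint door between -0.05 and 0.05 rad/s and linear speed of tray below 0.02 m/s); the robot touches nothing.
It fails at once if the door is pressed with more than 20 N (contact force between any of the fingers, the arm and door above 20 N).
It fails at once if a bystander is shifted by more than 20 mm (distance of any of spare_tray, coupe, sedan, cone, arch, bowl from where it was at the start of the episode above 0.02 m).
It also fails if it takes over 58 s, if anything falls off the work surface, if the arm or the gripper's body presses on something with over 40 N, if the wrist force passes 120 N, or if a joint passes its speed limit or range.

## Working session

There is one attempt and no reset: what is moved stays moved. The work goes in short steps, Python scripts to look and compute and a shell command to move; the robot and the scene stay as the last step left them, time stands still between calls to the robot, and variables do not carry over. Pictures are saved under pics/ and viewed, and the job is handed in when it is done.

```bash
mkdir -p pics; ls; python3 - <<'E'
from rig import ctrl
import cv2
o=ctrl.get_obs(); print(o)
for n in ["scene","top"]:
    p,d=ctrl.capture(n); cv2.imwrite(f"pics/{n}0.png",p[:,:,::-1])
    m=ctrl.camera_model(n); print(n,m["intrinsics"],m["extrinsics"])
E
```

```text
pics
{'t': 0.0, 'qpos': array([ 1.30961948e+00,  3.53645033e-01,  1.63409553e+00,  2.03056055e-06,
        1.15522248e+00, -2.39604913e-03]), 'dq': array([ 3.07827302e-04, -1.94268352e-03,  4.26914260e-04,  7.77958123e-05,
        6.79553562e-04,  1.02740727e-03]), 'effort': array([-4.14542388e-03, -5.93843758e+01, -3.34202456e+01,  6.93675689e-02,
        2.35659216e-02, -1.65156453e-04]), 'tcp_pos': array([0.15981592, 0.60374136, 0.22788216]), 'orientation': array([[-9.66702481e-01,  2.55902689e-01, -3.55653651e-04],
       [ 2.55902936e-01,  9.66701575e-01, -1.32343599e-03],
       [ 5.14011725e-06, -1.37038167e-03, -9.99999061e-01]]), 'ft_force': array([-0.05918156, -0.39502911, -0.05554647]), 'wrist_torque': array([-0.01238178, -0.02989975,  0.0749394 ]), 'finger_gap': 1.0003329875504707}
scene [[492.62164238   0.         312.48125376]
 [  0.         492.62164238 197.73557291]
 [  0.           0.           1.        ]] [[-0.81833213  0.48328666 -0.31107319  0.97851311]
 [ 0.57465088  0.67817101 -0.45810528  0.66257511]
 [-0.01043536 -0.55364075 -0.83269023  1.23720396]
 [ 0.          0.          0.          1.        ]]
top [[367.77192934   0.         318.55021788]
 [  0.         367.77192934 201.27228699]
 [  0.           0.           1.        ]] [[ 0.02188253 -0.9873798   0.15685118  0.38168899]
 [-0.99935364 -0.01712701  0.03160654 -0.00467612]
 [-0.02852126 -0.15744143 -0.98711637  0.99445113]
 [ 0.          0.          0.          1.        ]]
```

View pics/scene0.png

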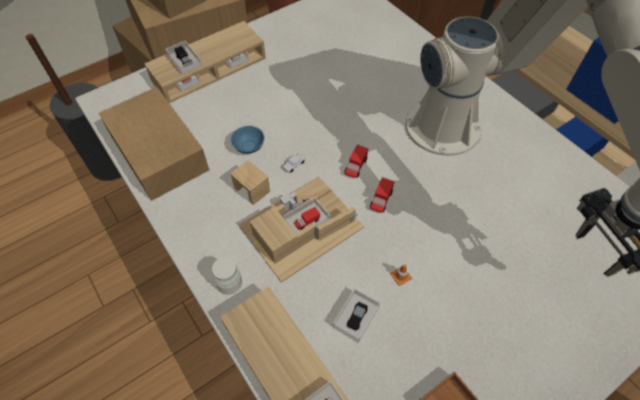

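View pics/top0.png

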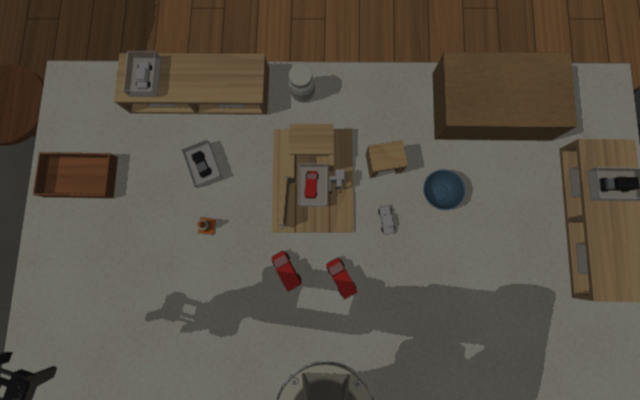

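```bash
cat > h.py <<'E'
from rig import ctrl
import numpy as np, cv2
def w(n,p):
    E=ctrl.camera_model(n)["extrinsics"]; return E[:3,:3]@np.array(p)+E[:3,3]
def pc(n,d):
    m=ctrl.camera_model(n);K=m["intrinsics"];E=m["extrinsics"]
    v,u=np.mgrid[0:400,0:640]
    P=np.stack([(u-K[0,2])/K[0,0]*d,(v-K[1,2])/K[1,1]*d,d],-1)
    return P@E[:3,:3].T+E[:3,3]
def px(n,P):
    m=ctrl.camera_model(n);K=m["intrinsics"];E=m["extrinsics"]
    q=E[:3,:3].T@(np.array(P)-E[:3,3]); q=K@q; return (q[:2]/q[2]).round(1)
E
python3 - <<'E'
from h import *
for n in ["scene","top"]:
  for t in ["garage","tray","van","door_push","door_edge","catch_nominal","spare_tray","cone","sedan"]:
    for r in ctrl.mark_of(t,n)[:4]:
        P=w(n,r["xyz"]); print(n,t,round(r["conf"],2),P.round(4),px(n,P))
print(ctrl.get_obs()["t"])
E
```

```text
scene garage 0.93 [5.913e-01 4.600e-02 5.000e-04] [304. 225.]
scene garage 0.23 [6.364e-01 3.470e-01 2.000e-04] [355.4 315.2]
scene tray 0.74 [ 0.5692 -0.3033 -0.0025] [248.8 146.5]
scene tray 0.6 [0.5833 0.0406 0.0082] [305.2 221. ]
scene van 0.86 [0.5813 0.0442 0.0102] [306.4 221.2]
scene van 0.66 [ 0.3388 -0.0405 -0.0053] [354.4 166.7]
scene van 0.6 [ 0.3542  0.1083 -0.0004] [380.9 200.3]
scene van 0.25 [6.333e-01 3.535e-01 4.000e-04] [357.9 316.5]
scene door_push 0.9 [0.5095 0.122  0.0462] [342.9 221.2]
scene door_edge 0.82 [0.4714 0.1104 0.0432] [351.1 212.3]
scene catch_nominal 0.6 [ 0.5799 -0.0204  0.0353] [294. 201.]
scene catch_nominal 0.2 [ 0.4903 -0.1593  0.0031] [293.5 162.9]
scene spare_tray 0.82 [ 0.6372  0.3503 -0.0023] [355.8 316.7]
scene spare_tray 0.27 [0.5798 0.0397 0.0027] [306.  221.2]
scene cone 0.58 [0.471  0.3329 0.0025] [400.5 276.8]
scene sedan 0.73 [ 0.4871 -0.1607  0.0028] [294.1 162.2]
scene sedan 0.67 [ 0.646  -0.1513 -0.0046] [252.9 189.5]
scene sedan 0.54 [0.5818 0.043  0.0105] [306.1 220.9]
top tray 0.74 [0.5842 0.0484 0.0115] [311.  184.4]
top van 0.76 [ 0.3399 -0.0396  0.0027] [342.1 276.2]
top van 0.67 [3.540e-01 1.063e-01 3.000e-04] [287.3 269.5]
top van 0.53 [0.589  0.0473 0.0131] [311.4 182.5]
top door_push 0.72 [0.5075 0.1225 0.0546] [280.9 209.6]
top door_edge 0.92 [0.4682 0.1142 0.0461] [283.9 225.1]
top catch_nominal 0.72 [ 0.5845 -0.0178  0.0402] [335.5 182.5]
top spare_tray 0.57 [ 0.6337  0.35   -0.0036] [204.8 166.6]
top cone 0.58 [4.692e-01 3.280e-01 4.000e-04] [208.  224.8]
top sedan 0.7 [0.5069 0.1209 0.0497] [281.7 210.1]
top sedan 0.63 [ 0.4906 -0.156  -0.0005] [385.9 220.4]
1.0
```

```bash
python3 - <<'E'
from h import *
p,d=ctrl.capture("top"); 
c=cv2.resize(p[115:240,262:362],None,fx=5,fy=5,interpolation=cv2.INTER_CUBIC); cv2.imwrite("pics/crop1.png",np.clip(c[:,:,::-1]*1.5,0,255).astype(np.uint8))
P=pc("top",d)
z=P[:,:,2]
reg=np.zeros(z.shape,bool); reg[110:245,255:375]=1
for name,lo,hi in [("base",.004,.014),("wall",.068,.079),("roof",.080,.090)]:
    m=(reg&(z>lo)&(z<hi)&(d>0)).astype(np.uint8)
    n,l,s,ce=cv2.connectedComponentsWithStats(m)
    for i in range(1,n):
        if s[i,4]<25: continue
        q=P[l==i]; r=cv2.minAreaRect(q[:,:2].astype(np.float32)*1000); print(name,s[i],np.round(r[0],1),np.round(r[1],1),round(r[2],2),np.median(q[:,2]).round(4))
E
```

```text
base [255 110  12   5  28] [791.9 197.1] [32.7  9.8] 89.0 0.0106
base [ 270  129   85  105 5019] [598.9  44.3] [291.4 226.3] 0.49 0.0093
base [300 167  26  37 514] [583.1  44.4] [101.2  68.4] 1.08 0.012
wall [368 145   7  28  94] [ 642.2 -108.2] [69.9 15.3] 1.38 0.0772
wall [278 155  16  70 284] [558.5 111. ] [ 26.6 183.1] 79.52 0.0767
wall [329 154   5  12  58] [636.9  -5. ] [29.1 10.3] 0.99 0.0754
roof [ 289  124   45   31 1348] [689.5  47.7] [ 81.9 113.8] 0.9 0.0842
```

View pics/crop1.png

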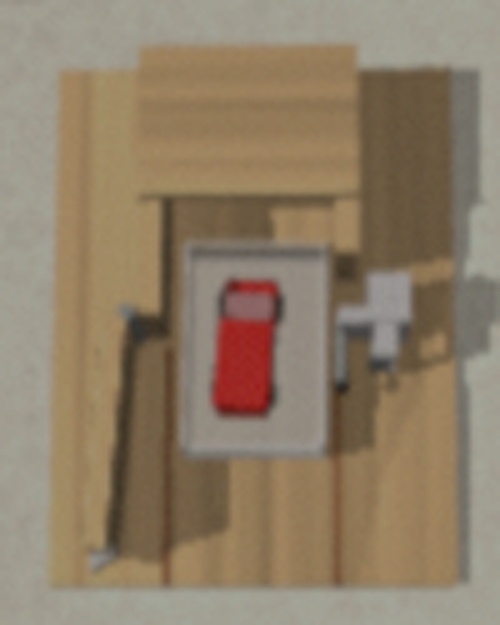

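The van candidates in the top picture are (312,184) in the tray in the garage, and (287,270) and (342,277) loose on the table. The first fits, because the crop shows the small red van lying in the clear tray in the mouth of the bay. The two on the table are larger look-alikes. The door stands open along the left, from about (130,315) to (100,555) in the crop. The garage origin is at about (0.589, 0.045) with a yaw of about 1°. The tray sits about 6 mm outside the mouth line.

```bash
python3 -m creep '[{"claw":0,"x":11.3,"y":-18.6,"z":0,"turn":2},{"claw":0,"x":11.3,"y":-18.6,"z":0,"turn":2},{"claw":0,"x":11.3,"y":-18.6,"z":0,"turn":2},{"claw":0,"x":11.3,"y":-18.6,"z":0,"turn":2},{"claw":0,"x":11.3,"y":-18.6,"z":0,"turn":2},{"claw":0,"x":11.3,"y":-18.6,"z":0,"turn":2},{"claw":0,"x":11.3,"y":-18.6,"z":0,"turn":2},{"claw":0,"x":11.3,"y":-18.6,"z":0,"turn":2},{"claw":0,"x":11.3,"y":-18.6,"z":0,"turn":2},{"claw":0,"x":11.3,"y":-18.6,"z":0,"turn":2},{"claw":0,"x":11.3,"y":-18.6,"z":0,"turn":2},{"claw":0,"x":11.3,"y":-18.6,"z":0,"turn":2}]' 20
```

```text
t: 2.25
tcp_pos: [0.4723, 0.0894, 0.2289]
orientation: [[-1.0, -0.02, 0.001], [-0.02, 1.0, 0.0], [-0.001, 0.0, -1.0]]
ft_force: [-0.3, 0.7, 0.2]
finger_gap: 0.002
```

```bash
python3 -m creep '[{"claw":0,"x":0.6,"y":-1.5,"z":-0.8},{"claw":0,"x":0.6,"y":-1.5,"z":-1.5},{"claw":0,"x":0.6,"y":-1.5,"z":-1.5},{"claw":0,"x":0.6,"y":-1.5,"z":-1.5}]'
python3 - <<'E'
from h import *
p,d=ctrl.capture("wrist"); cv2.imwrite("pics/w1.png",p[:,:,::-1])
for t in ["tray","van","door_edge","door_push"]:
    for r in ctrl.mark_of(t,"wrist")[:3]:
        P=w("wrist",r["xyz"]); print(t,round(r["conf"],2),P.round(4),px("wrist",P))
p,d=ctrl.capture("top");cv2.imwrite("pics/t1.png",cv2.resize(p[115:260,242:382],None,fx=4,fy=4)[:,:,::-1])
E
```

```text
van 0.82 [ 0.3375 -0.0402  0.0049] [193.8  37.5]
van 0.63 [0.3549 0.1056 0.0006] [341.5  59.4]
van 0.6 [0.5852 0.0459 0.0106] [283.5 273.2]
door_edge 0.86 [0.4696 0.1122 0.0469] [345.8 181.4]
door_push 0.94 [0.5043 0.124  0.0481] [355.6 217.2]invalid input at $[0]: expected keys claw, x, y, z, turn
```

View pics/w1.png

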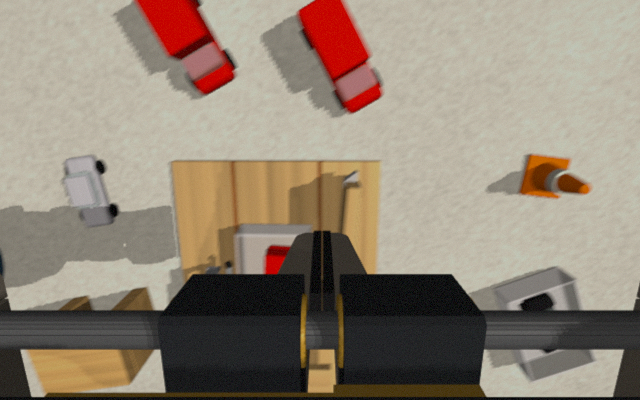

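View pics/t1.png

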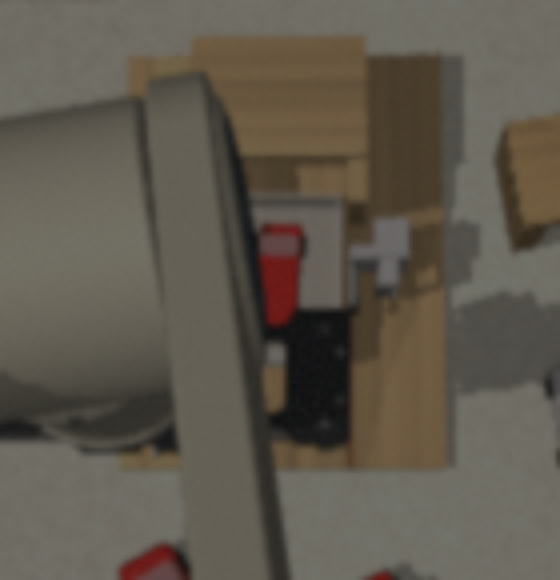

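```bash
python3 -m creep '[{"claw":0,"x":0.6,"y":-1.5,"z":-0.5,"turn":0},{"claw":0,"x":0.6,"y":-1.5,"z":-2,"turn":0},{"claw":0,"x":0.6,"y":-1.5,"z":-3.5,"turn":0},{"claw":0,"x":0.6,"y":-1.5,"z":-5,"turn":0},{"claw":0,"x":0.6,"y":-1.5,"z":-6,"turn":0},{"claw":0,"x":0.6,"y":-1.5,"z":-6.3,"turn":0},{"claw":0,"x":0.6,"y":-1.5,"z":-6.3,"turn":0},{"claw":0,"x":0.6,"y":-1.5,"z":-6.3,"turn":0}]'
```

```text
t: 3.35
tcp_pos: [0.4903, 0.0472, 0.0408]
orientation: [[-1.0, -0.022, 0.002], [-0.022, 1.0, 0.0], [-0.002, 0.0, -1.0]]
ft_force: [-0.2, -0.1, 0.0]
finger_gap: 0.004
```

```bash
python3 - <<'E'
from h import *
p,d=ctrl.capture("wrist"); cv2.imwrite("pics/w2.png",p[:,:,::-1])
p,d=ctrl.capture("scene");cv2.imwrite("pics/s2.png",cv2.resize(p[150:300,220:400],None,fx=4,fy=4)[:,:,::-1])
E
```

```text
(no output)
```

View pics/w2.png

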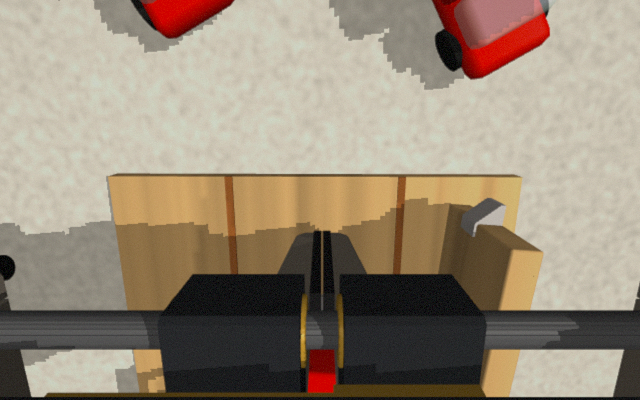

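View pics/s2.png

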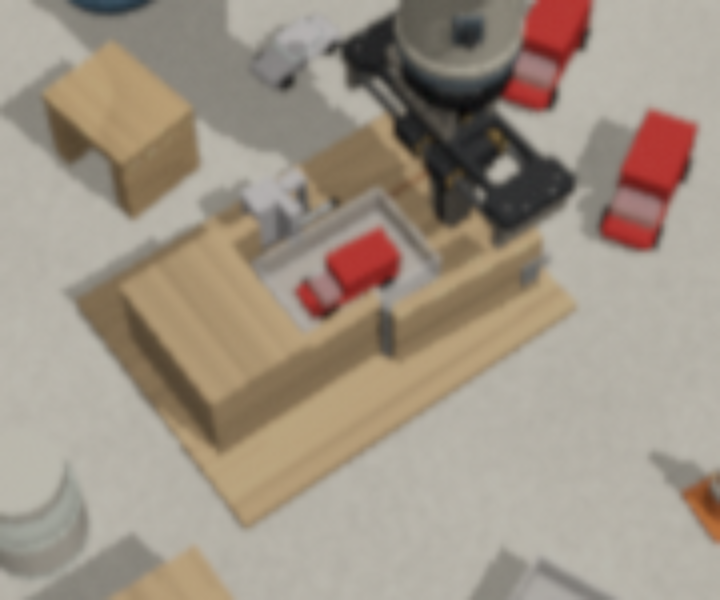

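The picture shows the closed fingers standing free in front of the tray, at about (450,190) in the crop, with the door clear to the side. I'll push now.

```bash
python3 -m creep '[{"claw":0,"x":0.4,"y":-0.1,"z":-0.1,"turn":0},{"claw":0,"x":0.7,"y":-0.1,"z":-0.1,"turn":0},{"claw":0,"x":1.0,"y":-0.1,"z":-0.1,"turn":0},{"claw":0,"x":1.3,"y":-0.1,"z":-0.1,"turn":0},{"claw":0,"x":1.6,"y":-0.1,"z":-0.1,"turn":0},{"claw":0,"x":1.9,"y":-0.1,"z":-0.1,"turn":0},{"claw":0,"x":2.2,"y":-0.1,"z":-0.1,"turn":0},{"claw":0,"x":2.5,"y":-0.1,"z":-0.1,"turn":0},{"claw":0,"x":2.8,"y":-0.1,"z":-0.1,"turn":0},{"claw":0,"x":3.0,"y":-0.1,"z":-0.1,"turn":0},{"claw":0,"x":3.1,"y":-0.1,"z":-0.1,"turn":0},{"claw":0,"x":3.1,"y":-0.1,"z":-0.1,"turn":0}]'
```

```text
t: 4.65
tcp_pos: [0.583, 0.0434, 0.0366]
orientation: [[-1.0, -0.02, 0.001], [-0.02, 1.0, 0.0], [-0.001, 0.0, -1.0]]
ft_force: [0.7, 1.1, -0.8]
finger_gap: 0.006
```

```bash
python3 -m creep '[{"claw":0,"x":0.1,"y":0,"z":0,"turn":0},{"claw":0,"x":0.2,"y":0,"z":0,"turn":0},{"claw":0,"x":0.3,"y":0,"z":0,"turn":0},{"claw":0,"x":0.3,"y":0,"z":0,"turn":0}]'
```

```text
t: 5.05
tcp_pos: [0.5921, 0.0434, 0.0367]
orientation: [[-1.0, -0.02, 0.001], [-0.02, 1.0, 0.0], [-0.001, 0.0, -1.0]]
ft_force: [0.0, -0.8, -0.2]
finger_gap: 0.006
```

```bash
for i in 1; do python3 -m creep '[{"claw":0,"x":0.05,"y":0,"z":0,"turn":0},{"claw":0,"x":0.1,"y":0,"z":0,"turn":0},{"claw":0,"x":0.1,"y":0,"z":0,"turn":0}]'; done; python3 - <<'E'
from h import *
p,d=ctrl.capture("scene");cv2.imwrite("pics/s3.png",cv2.resize(p[150:300,220:400],None,fx=4,fy=4)[:,:,::-1])
print(ctrl.get_obs()["ft_force"])
E
```

```text
t: 5.35
tcp_pos: [0.5947, 0.0434, 0.0366]
orientation: [[-1.0, -0.02, 0.0], [-0.02, 1.0, -0.0], [-0.0, -0.0, -1.0]]
ft_force: [-0.2, -0.9, 0.6]
finger_gap: 0.004
[-0.70357515 -0.73472432  0.54403134]
```

View pics/s3.png

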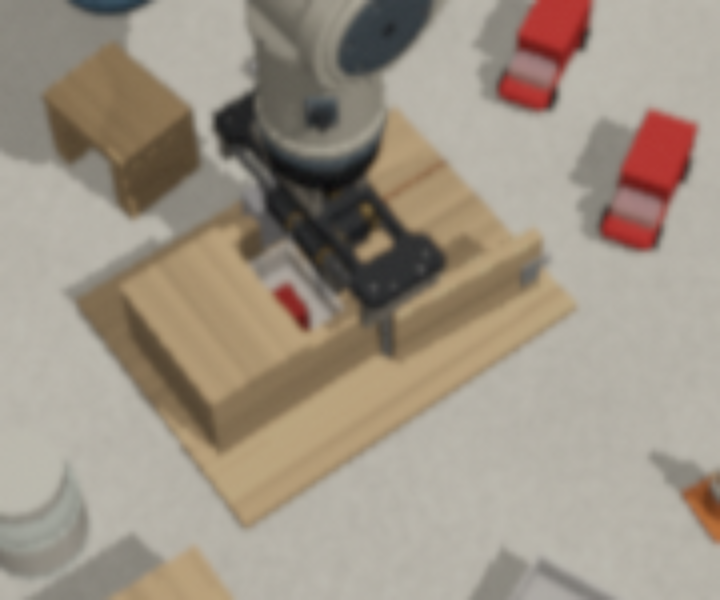

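The tray has gone under the roof, with its front wall at about (320,270) in the crop. No wall force has shown yet, so I'll feel for the wall in small steps.

```bash
python3 -m creep '[{"claw":0,"x":0.05,"y":0,"z":0,"turn":0},{"claw":0,"x":0.1,"y":0,"z":0,"turn":0},{"claw":0,"x":0.1,"y":0,"z":0,"turn":0}]'
```

```text
t: 5.7
tcp_pos: [0.5971, 0.0434, 0.0365]
orientation: [[-1.0, -0.02, -0.001], [-0.02, 1.0, -0.0], [0.001, 0.0, -1.0]]
ft_force: [-2.8, -0.2, 1.1]
finger_gap: 0.004
```

```bash
python3 -m creep '[{"claw":0,"x":0.05,"y":0,"z":0,"turn":0},{"claw":0,"x":0.1,"y":0,"z":0,"turn":0},{"claw":0,"x":0.1,"y":0,"z":0,"turn":0}]'
```

```text
t: 6.0
tcp_pos: [0.5973, 0.0434, 0.0361]
orientation: [[-1.0, -0.02, -0.006], [-0.02, 1.0, -0.0], [0.006, -0.0, -1.0]]
ft_force: [-11.0, 1.0, 7.8]
finger_gap: 0.006
```

The tray has met the back wall: the fingers stopped at x = 0.597 and the force rose to 11 N. I'll retract and move to the outer side of the door.

```bash
python3 -m creep '[{"claw":0,"x":-0.5,"y":0,"z":0,"turn":0},{"claw":0,"x":-1.0,"y":0,"z":0.5,"turn":0},{"claw":0,"x":-1.3,"y":0,"z":2,"turn":0},{"claw":0,"x":-1.5,"y":0,"z":3.4,"turn":0},{"claw":0,"x":-2,"y":1,"z":3.5,"turn":0.5},{"claw":0,"x":-3,"y":2.4,"z":3.5,"turn":1},{"claw":0,"x":-3.3,"y":3.8,"z":3.5,"turn":1.5},{"claw":0,"x":-3.3,"y":4,"z":3.5,"turn":1.5},{"claw":0,"x":-3.3,"y":4,"z":3.5,"turn":1.5}]'
python3 - <<'E'
from h import *
p,d=ctrl.capture("scene");cv2.imwrite("pics/s4.png",cv2.resize(p[150:300,220:400],None,fx=4,fy=4)[:,:,::-1])
for t in ["garage","tray","door_push","door_edge"]:
    for r in ctrl.mark_of(t,"scene")[:3]:
        P=w("scene",r["xyz"]); print(t,round(r["conf"],2),P.round(4))
E
```

```text
t: 6.9
tcp_pos: [0.502, 0.1647, 0.1419]
orientation: [[-0.973, -0.23, 0.002], [-0.23, 0.973, 0.0], [-0.002, -0.0, -1.0]]
ft_force: [-0.1, 0.3, 0.5]
finger_gap: 0.006
garage 0.75 [ 0.5933  0.0479 -0.0019]
garage 0.55 [0.469  0.1093 0.0441]
tray 0.69 [0.6632 0.0443 0.0057]
door_push 0.73 [0.5069 0.1215 0.0481]
door_edge 0.88 [0.4692 0.1129 0.0436]
```

View pics/s4.png

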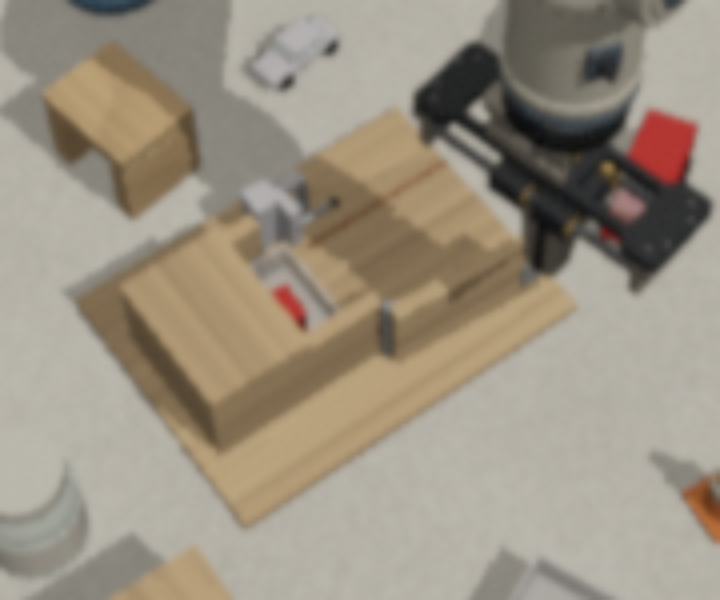

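```bash
python3 - <<'E'
import numpy as np
yaw=np.radians(1.1);R=np.array([[np.cos(yaw),-np.sin(yaw)],[np.sin(yaw),np.cos(yaw)]])
O=np.array([.5905,.0455])
for th in [1.6,1.4,1.2,1.0,.8,.6,.5,.4,.35,.3,.25,.2,.1,0,-.1]:
    c=np.array([0,.062])+.085*np.array([-np.sin(th),-np.cos(th)])-.012*np.array([np.cos(th),-np.sin(th)])
    cen=O+R@(c-np.array([.0136,-.0155])); print(th,cen.round(4),((cen-[.502,.1647])/.03).round(2))
E
python3 -m creep '[{"claw":0,"x":0,"y":0,"z":-1.5,"turn":0},{"claw":0,"x":0,"y":0,"z":-2.8,"turn":0},{"claw":0,"x":0,"y":0,"z":-3.1,"turn":0},{"claw":0,"x":0,"y":0,"z":-3.1,"turn":0}]'
```

```text
1.6 [0.4905 0.1356] [-0.38 -0.97]
1.4 [0.4897 0.1185] [-0.41 -1.54]
1.2 [0.4922 0.1015] [-0.33 -2.11]
1.0 [0.4981 0.0854] [-0.13 -2.64]
0.8 [0.5071 0.0708] [ 0.17 -3.13]
0.6 [0.5187 0.0582] [ 0.56 -3.55]
0.5 [0.5255 0.0529] [ 0.78 -3.73]
0.4 [0.5327 0.0483] [ 1.02 -3.88]
0.35 [0.5365 0.0462] [ 1.15 -3.95]
0.3 [0.5403 0.0444] [ 1.28 -4.01]
0.25 [0.5443 0.0427] [ 1.41 -4.07]
0.2 [0.5483 0.0413] [ 1.54 -4.11]
0.1 [0.5566 0.039 ] [ 1.82 -4.19]
0 [0.565  0.0375] [ 2.1  -4.24]
-0.1 [0.5736 0.0369] [ 2.39 -4.26]
t: 7.55
tcp_pos: [0.5007, 0.1624, 0.0475]
orientation: [[-0.974, -0.227, -0.003], [-0.227, 0.974, -0.001], [0.003, -0.0, -1.0]]
ft_force: [-0.1, -0.2, 0.4]
finger_gap: 0.004
```

```bash
python3 -m creep '[{"claw":0,"x":-0.3,"y":-0.4,"z":0,"turn":0},{"claw":0,"x":-0.35,"y":-0.75,"z":0,"turn":0},{"claw":0,"x":-0.38,"y":-0.95,"z":0,"turn":0},{"claw":0,"x":-0.38,"y":-1.15,"z":0,"turn":0},{"claw":0,"x":-0.38,"y":-1.35,"z":0,"turn":0},{"claw":0,"x":-0.38,"y":-1.55,"z":0,"turn":0},{"claw":0,"x":-0.35,"y":-1.75,"z":0,"turn":0},{"claw":0,"x":-0.3,"y":-1.95,"z":0,"turn":0},{"claw":0,"x":-0.25,"y":-2.15,"z":0,"turn":0},{"claw":0,"x":-0.17,"y":-2.35,"z":0,"turn":0},{"claw":0,"x":-0.1,"y":-2.55,"z":0,"turn":0},{"claw":0,"x":-0.1,"y":-2.55,"z":0,"turn":0}]'
python3 - <<'E'
from h import *
p,d=ctrl.capture("scene");cv2.imwrite("pics/s5.png",cv2.resize(p[150:300,220:400],None,fx=4,fy=4)[:,:,::-1])
for t in ["door_push","door_edge"]:
    for r in ctrl.mark_of(t,"scene")[:2]:
        P=w("scene",r["xyz"]); print(t,round(r["conf"],2),P.round(4))
E
```

```text
t: 8.75
tcp_pos: [0.4989, 0.0862, 0.0486]
orientation: [[-0.974, -0.227, 0.0], [-0.227, 0.974, -0.0], [-0.0, -0.0, -1.0]]
ft_force: [0.2, 0.4, -0.7]
finger_gap: 0.004
door_push 0.49 [0.5159 0.07   0.0488]
door_edge 0.52 [0.4864 0.0365 0.0445]
```

View pics/s5.png

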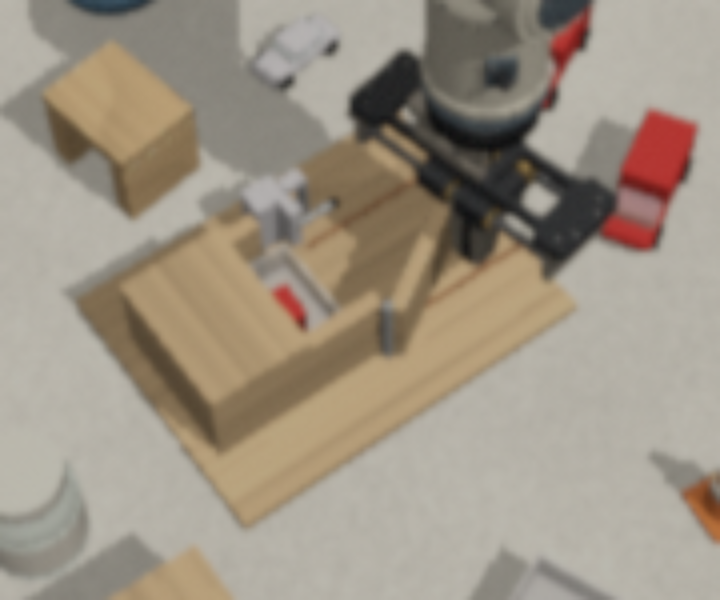

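The picture shows the door half closed, at an angle of about 0.97, following the fingers at about (470,240) in the crop. I'll go on along the arc.

```bash
python3 -m creep '[{"claw":0,"x":0.1,"y":-0.2,"z":0,"turn":0},{"claw":0,"x":0.2,"y":-0.38,"z":0,"turn":0},{"claw":0,"x":0.33,"y":-0.58,"z":0,"turn":0},{"claw":0,"x":0.48,"y":-0.75,"z":0,"turn":0},{"claw":0,"x":0.66,"y":-0.93,"z":0,"turn":0},{"claw":0,"x":0.8,"y":-1.05,"z":0,"turn":0},{"claw":0,"x":0.95,"y":-1.15,"z":0,"turn":0},{"claw":0,"x":1.0,"y":-1.2,"z":0,"turn":0},{"claw":0,"x":1.0,"y":-1.2,"z":0,"turn":0}]'
python3 - <<'E'
from h import *
p,d=ctrl.capture("scene");cv2.imwrite("pics/s6.png",cv2.resize(p[150:300,220:400],None,fx=4,fy=4)[:,:,::-1])
print(ctrl.get_obs()["ft_force"])
for t in ["door_push","door_edge"]:
    for r in ctrl.mark_of(t,"scene")[:2]:
        P=w("scene",r["xyz"]); print(t,round(r["conf"],2),P.round(4))
E
```

```text
t: 9.8
tcp_pos: [0.5288, 0.0508, 0.0486]
orientation: [[-0.974, -0.228, 0.0], [-0.228, 0.974, 0.0], [-0.0, -0.0, -1.0]]
ft_force: [-0.5, -0.5, -0.4]
finger_gap: 0.002
[0.22977647 0.45220996 0.20494464]
door_push 0.46 [0.5442 0.0369 0.0505]
door_edge 0.59 [ 0.5392 -0.0054  0.0416]
```

View pics/s6.png

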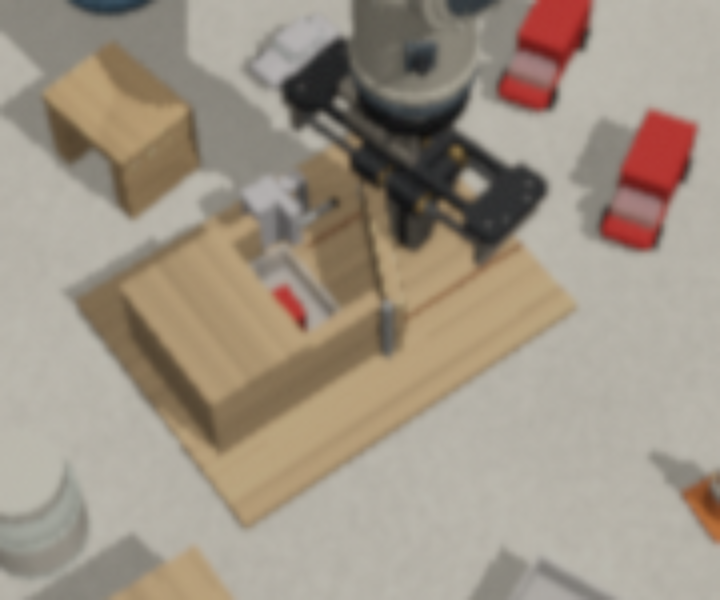

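```bash
python3 -m creep '[{"claw":0,"x":0.1,"y":-0.06,"z":0,"turn":0},{"claw":0,"x":0.2,"y":-0.12,"z":0,"turn":0},{"claw":0,"x":0.3,"y":-0.17,"z":0,"turn":0},{"claw":0,"x":0.38,"y":-0.21,"z":0,"turn":0},{"claw":0,"x":0.38,"y":-0.21,"z":0,"turn":0}]'
```

```text
t: 10.45
tcp_pos: [0.5402, 0.0444, 0.0486]
orientation: [[-0.974, -0.228, 0.0], [-0.228, 0.974, 0.0], [-0.0, -0.0, -1.0]]
ft_force: [-0.4, 0.5, 0.9]
finger_gap: 0.005
```

```bash
python3 -m creep '[{"claw":0,"x":0.05,"y":-0.02,"z":0,"turn":0},{"claw":0,"x":0.1,"y":-0.04,"z":0,"turn":0},{"claw":0,"x":0.1,"y":-0.04,"z":0,"turn":0}]'
```

```text
t: 10.75
tcp_pos: [0.5429, 0.0433, 0.0485]
orientation: [[-0.974, -0.228, -0.0], [-0.228, 0.974, -0.0], [0.0, -0.0, -1.0]]
ft_force: [-1.6, 0.4, 1.0]
finger_gap: 0.003
```

```bash
python3 -m creep '[{"claw":0,"x":0.05,"y":-0.02,"z":0,"turn":0},{"claw":0,"x":0.1,"y":-0.04,"z":0,"turn":0},{"claw":0,"x":0.1,"y":-0.04,"z":0,"turn":0}]'
```

```text
t: 11.05
tcp_pos: [0.5459, 0.0421, 0.0485]
orientation: [[-0.974, -0.228, -0.0], [-0.228, 0.974, -0.0], [0.0, -0.0, -1.0]]
ft_force: [-0.7, -0.5, 0.1]
finger_gap: 0.003
```

```bash
python3 -m creep '[{"claw":0,"x":0.05,"y":-0.02,"z":0,"turn":0},{"claw":0,"x":0.1,"y":-0.03,"z":0,"turn":0},{"claw":0,"x":0.1,"y":-0.03,"z":0,"turn":0}]'
```

```text
t: 11.35
tcp_pos: [0.549, 0.0412, 0.0485]
orientation: [[-0.974, -0.228, -0.0], [-0.228, 0.974, -0.0], [0.0, -0.0, -1.0]]
ft_force: [-2.0, -0.9, 0.4]
finger_gap: 0.007
```

```bash
python3 -m creep '[{"claw":0,"x":0.05,"y":-0.02,"z":0,"turn":0},{"claw":0,"x":0.1,"y":-0.03,"z":0,"turn":0},{"claw":0,"x":0.1,"y":-0.03,"z":0,"turn":0}]'
```

```text
t: 11.65
tcp_pos: [0.552, 0.0403, 0.0486]
orientation: [[-0.974, -0.228, -0.0], [-0.228, 0.974, -0.0], [0.0, -0.0, -1.0]]
ft_force: [-2.0, -1.1, -0.3]
finger_gap: 0.005
```

```bash
python3 -m creep '[{"claw":0,"x":0.05,"y":-0.01,"z":0,"turn":0},{"claw":0,"x":0.1,"y":-0.03,"z":0,"turn":0},{"claw":0,"x":0.1,"y":-0.03,"z":0,"turn":0}]'
```

```text
t: 11.95
tcp_pos: [0.555, 0.0394, 0.0485]
orientation: [[-0.974, -0.228, 0.0], [-0.228, 0.974, -0.0], [-0.0, -0.0, -1.0]]
ft_force: [-2.5, -1.4, -1.1]
finger_gap: 0.004
```

```bash
python3 -m creep '[{"claw":0,"x":0.05,"y":-0.01,"z":0,"turn":0},{"claw":0,"x":0.1,"y":-0.02,"z":0,"turn":0},{"claw":0,"x":0.1,"y":-0.02,"z":0,"turn":0}]'
```

```text
t: 12.25
tcp_pos: [0.5567, 0.039, 0.0484]
orientation: [[-0.974, -0.228, -0.003], [-0.228, 0.974, 0.0], [0.002, 0.001, -1.0]]
ft_force: [-6.9, -0.4, 3.0]
finger_gap: 0.008
```

```bash
python3 -m creep '[{"claw":0,"x":0.05,"y":-0.01,"z":0,"turn":0},{"claw":0,"x":0.05,"y":-0.01,"z":0,"turn":0}]'
```

```text
t: 12.45
tcp_pos: [0.5575, 0.0387, 0.0483]
orientation: [[-0.974, -0.228, -0.004], [-0.228, 0.974, 0.0], [0.004, 0.001, -1.0]]
ft_force: [-8.7, 0.8, 4.4]
finger_gap: 0.004
```

```bash
python3 -m creep '[{"claw":0,"x":0.05,"y":-0.01,"z":0,"turn":0},{"claw":0,"x":0.05,"y":-0.01,"z":0,"turn":0}]'
```

```text
t: 12.65
tcp_pos: [0.5595, 0.0384, 0.0484]
orientation: [[-0.974, -0.228, -0.003], [-0.228, 0.974, 0.0], [0.003, 0.001, -1.0]]
ft_force: [-5.0, -0.9, 2.6]
finger_gap: 0.004
```

```bash
python3 -m creep '[{"claw":0,"x":0.03,"y":0,"z":0,"turn":0},{"claw":0,"x":0.03,"y":0,"z":0,"turn":0}]'
```

```text
t: 12.85
tcp_pos: [0.5611, 0.0381, 0.0484]
orientation: [[-0.974, -0.228, -0.002], [-0.228, 0.974, -0.0], [0.002, 0.0, -1.0]]
ft_force: [-4.8, -2.1, 1.2]
finger_gap: 0.006
```

```bash
python3 -m creep '[{"claw":0,"x":0.03,"y":-0.01,"z":0,"turn":0},{"claw":0,"x":0.03,"y":-0.01,"z":0,"turn":0}]'
```

```text
t: 13.05
tcp_pos: [0.5625, 0.038, 0.0484]
orientation: [[-0.974, -0.228, -0.0], [-0.228, 0.974, 0.0], [0.0, 0.0, -1.0]]
ft_force: [-2.8, -1.0, -0.0]
finger_gap: 0.005
```

```bash
python3 -m creep '[{"claw":0,"x":0.03,"y":0,"z":0,"turn":0},{"claw":0,"x":0.03,"y":0,"z":0,"turn":0}]'
```

```text
t: 13.25
tcp_pos: [0.5635, 0.0379, 0.0485]
orientation: [[-0.974, -0.228, -0.0], [-0.228, 0.974, -0.0], [0.0, -0.0, -1.0]]
ft_force: [-3.3, -1.9, -0.5]
finger_gap: 0.002
```

```bash
python3 - <<'E'
from h import *
p,d=ctrl.capture("scene");cv2.imwrite("pics/s7.png",cv2.resize(p[150:300,220:400],None,fx=4,fy=4)[:,:,::-1])
p,d=ctrl.capture("top");cv2.imwrite("pics/t7.png",cv2.resize(p[115:260,242:382],None,fx=4,fy=4)[:,:,::-1])
for t in ["door_push","door_edge"]:
    for r in ctrl.mark_of(t,"scene")[:2]:
        P=w("scene",r["xyz"]); print(t,round(r["conf"],2),P.round(4))
E
```

```text
door_push 0.88 [0.5811 0.0195 0.0486]
door_edge 0.84 [ 0.5898 -0.0183  0.0469]
```

View pics/s7.png

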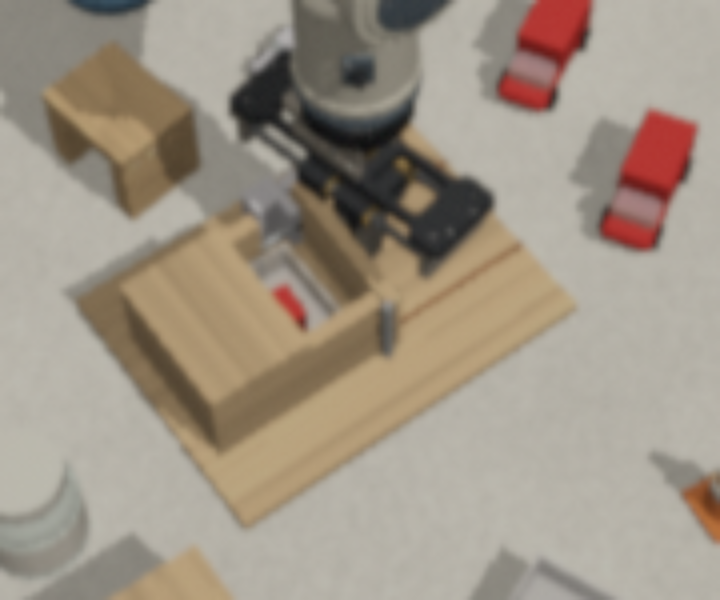

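View pics/t7.png

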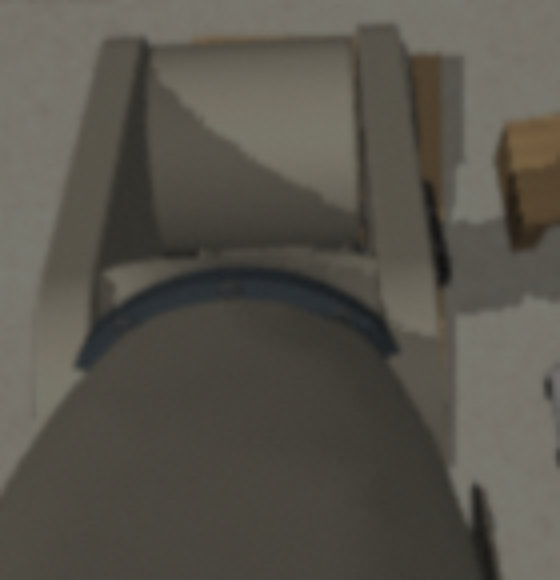

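The door stands across the mouth, at an angle of about 0.02, and the force has fallen from 8.7 N to about 3 N. I'll feel a little further to tell the snap from stick-slip.

```bash
python3 -m creep '[{"claw":0,"x":0.03,"y":0,"z":0,"turn":0},{"claw":0,"x":0.03,"y":0,"z":0,"turn":0}]'
```

```text
t: 13.65
tcp_pos: [0.5641, 0.0379, 0.0485]
orientation: [[-0.974, -0.228, -0.001], [-0.228, 0.974, -0.0], [0.001, 0.0, -1.0]]
ft_force: [-4.3, -2.7, -1.0]
finger_gap: 0.006
```

```bash
python3 -m creep '[{"claw":0,"x":0.03,"y":0,"z":0,"turn":0},{"claw":0,"x":0.03,"y":0,"z":0,"turn":0}]'
```

```text
t: 13.85
tcp_pos: [0.5642, 0.0379, 0.0484]
orientation: [[-0.974, -0.228, -0.002], [-0.228, 0.974, -0.0], [0.002, 0.0, -1.0]]
ft_force: [-6.6, -2.5, 1.3]
finger_gap: 0.005
```

Position has stalled at 0.5642 while the force rises, so this is the hard stop after the snap. I'll back off and check.

```bash
python3 -m creep '[{"claw":0,"x":-0.2,"y":0,"z":0,"turn":0},{"claw":0,"x":-0.5,"y":0,"z":0,"turn":0},{"claw":0,"x":-1.0,"y":0,"z":0,"turn":0},{"claw":0,"x":-2,"y":0,"z":0,"turn":0},{"claw":0,"x":-2.5,"y":0,"z":1,"turn":0},{"claw":0,"x":-3,"y":0,"z":2.5,"turn":0},{"claw":0,"x":-4,"y":0,"z":4,"turn":0},{"claw":0,"x":-4,"y":1.5,"z":5,"turn":0},{"claw":0,"x":-4,"y":3,"z":5,"turn":0},{"claw":0,"x":-4,"y":4.5,"z":5,"turn":0},{"claw":0,"x":-4,"y":6,"z":5,"turn":0},{"claw":0,"x":-4,"y":6,"z":5,"turn":0}]'
python3 - <<'E'
from h import *
p,d=ctrl.capture("scene");cv2.imwrite("pics/s8.png",cv2.resize(p[150:300,220:400],None,fx=4,fy=4)[:,:,::-1])
for t in ["tray","van","door_push","door_edge"]:
    for r in ctrl.mark_of(t,"scene")[:3]:
        P=w("scene",r["xyz"]); print(t,round(r["conf"],2),P.round(4))
print(ctrl.get_obs()["ft_force"])
E
```

```text
t: 15.05
tcp_pos: [0.446, 0.2229, 0.1995]
orientation: [[-0.973, -0.232, 0.003], [-0.232, 0.973, 0.003], [-0.004, 0.002, -1.0]]
ft_force: [0.6, -0.5, 0.7]
finger_gap: 0.011
tray 0.49 [0.6636 0.0432 0.0076]
van 0.87 [ 0.3417 -0.0418 -0.0058]
van 0.72 [0.662  0.042  0.0068]
van 0.56 [3.568e-01 1.118e-01 1.000e-04]
door_push 0.76 [0.5795 0.0231 0.0469]
door_push 0.23 [0.6626 0.0404 0.0124]
door_edge 0.91 [ 0.5883 -0.016   0.0438]
[ 0.50495056  0.49155045 -0.44431421]
```

View pics/s8.png

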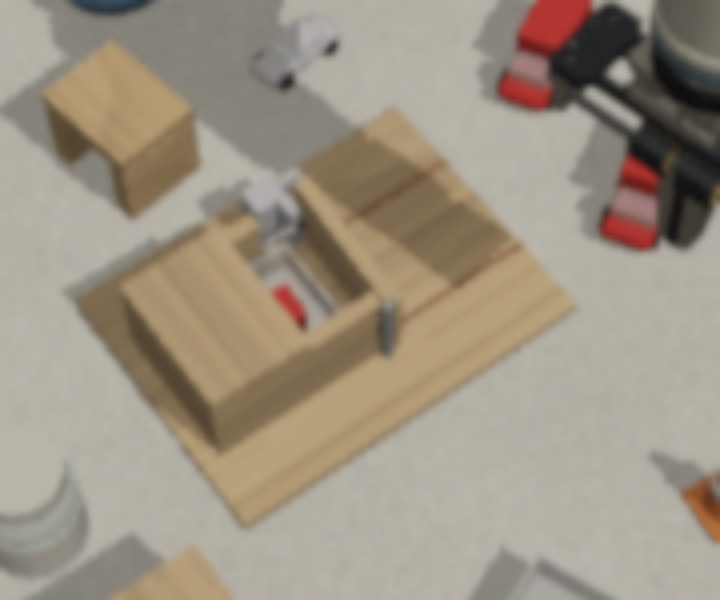

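The door stays shut with the arm away. Its edge is at x = 0.588, whereas an unlatched door would stand at least 18 mm open. I'll take one last settled check, then hand in.

```bash
python3 -m creep '[{"claw":0,"x":0,"y":0,"z":0,"turn":0},{"claw":0,"x":0,"y":0,"z":0,"turn":0},{"claw":0,"x":0,"y":0,"z":0,"turn":0},{"claw":0,"x":0,"y":0,"z":0,"turn":0},{"claw":0,"x":0,"y":0,"z":0,"turn":0},{"claw":0,"x":0,"y":0,"z":0,"turn":0}]'
python3 - <<'E'
from h import *
ctrl.capture("scene")
ok=0
for t in ["tray","door_edge","sedan","cone","spare_tray"]:
    for r in ctrl.mark_of(t,"scene")[:2]:
        P=w("scene",r["xyz"]); print(t,round(r["conf"],2),P.round(4))
        if t=="door_edge" and abs(P[0]-.59)<.008: ok=1
print(ok, ctrl.get_obs()["ft_force"])
if ok: ctrl.close_job(); print("closed")
E
```

```text
t: 15.9
tcp_pos: [0.4454, 0.218, 0.1986]
orientation: [[-0.974, -0.228, -0.0], [-0.228, 0.974, -0.0], [0.0, -0.0, -1.0]]
ft_force: [0.2, 0.6, 0.0]
finger_gap: 0.005
tray 0.45 [0.6604 0.0446 0.0107]
door_edge 0.66 [ 0.5851 -0.016   0.0421]
sedan 0.73 [ 0.4923 -0.1599  0.0015]
cone 0.68 [0.4686 0.3304 0.0032]
cone 0.63 [ 0.4896 -0.1598  0.0005]
1 [-0.41244503 -0.03227337 -0.66971585]
the job is handed in; nothing more can be done
closed
```

The tray with the van is home against the back wall, the garage door is latched shut, and I handed the job in at about 16 s.

- **Tray:** I pushed it with closed fingers until it met the wall. The fingers stopped at x = 0.597 and the force rose to 11 N.
- **Door:** I swung it along its arc and pressed in small steps. The highest force read was about 10 N. It then fell to about 3 N at the snap, and position stalled at the hard stop, where I stopped pressing at about 7 N.

**Last checks, with the arm away:**
- **Door:** it stayed shut for over 1.5 s. Its edge was at x = 0.588, then 0.585, against about 0.59 for the hinge. That is at most 0.06 rad open.
- **Tray:** it read x = 0.664, then 0.660, about 70 to 73 mm inside the garage. This is within the 4 mm error of the networks.
- **Van:** it was found in the tray.
- **Other things on the table:** the sedan and cone read where they started. The final call did not report the spare tray, and I did not re-measure the coupe, arch and bowl. The arm touched none of these.

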